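Zero a photometer on its blank, then read the sample

TASK

Measure the sample in the photometer, with light touches of the fingertips: swing its open lid shut, tap the green zero key while the blank is still in the beam, push the upright black slide tab to the left as far as it goes to bring the sample into the beam, then tap the blue read key. Press each key well down and let it spring back up, never press a key with the lid open or the slide at the wrong end, and leave the lid shut and the slide at its left stop. Do not shift or lift the photometer, and leave the vial, beaker and stopper beside it where they stand.

Things in the scene. Friction and masses are not known exactly. Their poses are not given: they have to be found in the camera images.
- photometer: White bench photometer, 210 mm deep (x) by 220 mm wide (y), loose on the worktop, 3 to 4 kg. Origin: centre of its underside; x to its back, y to its left, z up; faces the robot within 0.35 rad. Front half: panel sloping 10 degrees to the front (46 to 61 mm high) with the keys right, a display left. Rear half: flat deck 68 mm high with the slide tab, then the hinged lid.
- lid (a joint): Angle of the dark grey lid over the cell well, rad: 0 shut, grows as it opens upward and back (at most 1.4). It starts open and a stiff hinge (about 0.05 N m) keeps it where it is left; about 1 N at its front edge swings it. Shut, it beds on a soft foam seal: pressed down it gives about 1 mm per 5 N. Shut means below 0.05.
- lid_hinge (a point): Middle of the lid's hinge line, which runs along the photometer's y at its back, 70 mm above the worktop (photometer x = +98 mm). The lid is 76 mm long from hinge to front edge, 116 mm wide and 8 mm thick; its outer face lies 6.5 mm off the hinge line, so shut it is 76.5 mm above the worktop.
- lid_front (a point): Point on the lid's outer (upper) face, mid-width, 70 mm from the hinge line and 6 mm from the lid's front edge. Moves with the lid; its z is the outer face's normal.
- zero_key_top (a point): Centre of the top face of the green zero key (left one of the two keys, 24 mm deep by 32 mm wide, standing 10 mm proud of the sloping panel). z is the key's axis, 10 degrees towards the user from vertical; the read key's centre is 58 mm to the right.
- zero_key (a joint): How far the green key is pressed in, m: 0 up, 0.006 right down. Spring 1 N per mm (6 N right down); it counts as pressed beyond 0.003.
- read_key_top (a point): Centre of the top face of the blue read key (right one of the two keys, same size and shape as the green one).
- read_key (a joint): How far the blue key is pressed in, m: 0 up, 0.006 right down; same spring as the green key, pressed beyond 0.003.
- slide_tab (a point): Centre of the upright black rubber tab of the cell slide (gives sideways about 1 mm per 4 N), 20 mm deep (photometer x), 10 mm wide (y) and 25 mm tall: it reaches from 69 to 94 mm above the worktop, so its top stands 17 mm above the shut lid. The tab's back is 8 mm in front of the shut lid's main front edge. Moves with the slide.
- cell_slide (a joint): Travel of the cell slide along the photometer's +y (to the left seen from the robot), m: 0 = right stop, clear blank cuvette in the beam (start); 0.032 = left stop, pink sample cuvette in the beam. Friction about 1.2 N, no spring.
- sample_vial: Bystander: glass vial with red cap, 25 mm across, 51 mm tall, left of the photometer; origin at its underside.
- small_beaker: Bystander: small glass beaker with pink contents, 44 mm across, 56 mm tall, right of the photometer; origin at its underside.
- stopper: Bystander: red-brown rubber stopper, 35 mm across, 30 mm tall, left of the photometer towards its back; origin at its underside.

How it is judged (in metres and radians):
On the way, in this order (a step that is already met when the one before it is completed fails the run):
1. the lid is shut, with the slide still at the blank (value of joint lid below 0.05 rad and value of joint cell_slide below 0.004 m), for 0.2 s.
2. the green zero key is pressed, lid shut and blank in the beam (all of step 1 and value of joint zero_key above 0.003 m), for 0.05 s.
3. the slide is at its left stop, lid still shut and both keys up (value of joint cell_slide above 0.029 m and value of joint lid below 0.05 rad and value of joint each of zero_key, read_key below 0.001 m), for 0.2 s.
4. the blue read key is pressed, lid shut and sample in the beam (value of joint read_key above 0.003 m and value of joint lid below 0.05 rad and value of joint cell_slide above 0.029 m), for 0.05 s.
At the end, for the whole second after the job is handed in: The lid is shut (below 0.05 rad), the slide is at its left stop (within 3 mm), both keys are up again (within 1 mm), and the photometer, vial, beaker and stopper stand upright within 15 mm of where they were (all of step 3 and distance of each of photometer, sample_vial, small_beaker, stopper from where it was at the start of the episode below 0.015 m and angle between photometer's own z axis and vertical below 0.03 rad and angle between each of sample_vial, small_beaker, stopper's own z axis and vertical below 0.1 rad); the robot touches nothing.
It fails at once if a key is pressed while the lid is open (value of joint lid above 0.08 rad and value of joint any of zero_key, read_key above 0.003 m).
It fails at once if the zero key is pressed after the slide has left the blank, or the read key before the sample is in the beam ((value of joint zero_key above 0.003 m and value of joint cell_slide above 0.006 m) or (value of joint read_key above 0.003 m and value of joint cell_slide below 0.027 m)).
It fails at once if the robot presses on the photometer with more than 20 N (contact force between any of the fingers, the arm and photometer above 20 N).
It fails at once if the photometer is shifted by more than 15 mm, tipped or lifted (distance of photometer from where it was at the start of the episode above 0.015 m or angle between photometer's own z axis and vertical above 0.05 rad or height (world z) of photometer above 0.006 m).
It fails at once if the vial, beaker or stopper is moved or lifted by more than 15 mm (distance of any of sample_vial, small_beaker, stopper from where it was at the start of the episode above 0.015 m).
It also fails if it takes over 58 s, if anything falls off the work surface, if the arm or the gripper's body presses on something with over 40 N, if the wrist force passes 120 N, or if a joint passes its speed limit or range.

ROBOT

A 6-joint arm with a two-finger parallel gripper is mounted at the origin on a cart in front of the work surface, level with it; the furniture and walls round the work are solid. World frame = base frame: x ahead of the robot, y to its left, z up, the work surface at z = 0. Lengths are in mm, angles in rad, forces in N, time in s.
With the tool pointing down it reaches from about 300 to 825 mm from the base axis. Payload 5.4 kg.
Tool frame: the origin (TCP) lies at the centre of the arm's flange, where the gripper is bolted on; the fingertips stand 190 mm ahead of it and the grasp point (between the pads) lies 171 mm ahead of it; z points along the fingers, y is the direction in which the jaws open and shut (so a half turn about z gives the same grasp; the last joint's range is limited). The gripper opens to 92 mm and grips with 3 to 60 N. Pads are 20 mm wide; open, the fingers measure 128 mm over their backs; the gripper's body (75 mm by 189 mm) begins 69 mm behind the grasp point.
Start: joints at [0.977, 0.158, 1.597, -0, 1.386, -0.21], TCP at [215.316, 533.148, 404.701] pointing down, gripper open.
Joint ranges: [-2.91, 2.91], [-0.94, 2.29], [0.18, 2.7], [-1.29, 4.43], [0.17, 2.64], [-3, 3]. Speed limits (rad/s): [2.57, 2.57, 3.14, 3.14, 3.14, 3.14].

INTERFACE

Orientations are given as a unit quaternion [w, x, y, z].
In Python, from cell import arm gives the robot as it stands.
- The arm moves only by the shell command python3 -m inch 'ROWS'. ROWS is JSON, one flat list of numbers, 7 for each row, row after row: the turn, a rotation vector about the tool's x, y, z in degrees, then the shift along the tool's x, y, z in cm, then the opening, from -1 (shut) to 1 (fully open). In form: [wx, wy, wz, x, y, z, claw, wx, wy, wz, x, y, z, claw, ...]. A call has 1 to 20 rows; each row is the pose to reach, as a shift and turn from the pose commanded when the call began, along the tool's axes at that moment; what a row does not reach only later rows make up. A row lasts 1/8 s, in which the tool goes at most 62.5 mm and 10.7 degrees, less where a joint would pass 70% of its speed; a pose out of reach is approached as far as the arm can. A call with a gripper value outside its range is refused whole. The fingers move at their own pace and stop on an object; the grip force is fixed at half the most. Time passes only in rows, so rows that repeat a pose let the fingers close. It gives the time, the measured TCP pose, the force and the opening at its end, in the units of the state.
- arm.get_obs(): the state, without advancing time (a new reading comes with each control period).
- arm.read_camera(name): name is "side" or "top"; returns a dict with "image" (420x560x3 uint8, blue, green, red), "fx", "fy", "cx", "cy" (pixels), "world_from_camera" (4x4, takes a point from camera to world coordinates). Camera axes: x right, y down, z forward; pixel columns grow to the right and rows downward; lengths in mm; the calibration is good to about 2 mm. A picture is of the moment at which its call begins. There is no depth.
- arm.hand_in(): hands the job in, once; it reports no verdict.
The state is a dict: "time_s": time; "joints": joint angles; "qd": joint speeds; "joint_efforts": joint torques, N m; "position": TCP position; "tool_rot": TCP orientation; "wrist_force": force on the tool from outside, world axes, zero at the start; "torque": the same for the moment, N m; "gripper_width": finger opening in mm.
Only numpy, scipy, OpenCV 4.12 (cv2) and the standard library are available. Lean on these libraries where they do the work, as an engineer would, in place of code of your own. Each camera call takes 0.05 s, during which the arm holds its last target.

## Working session

There is one attempt and no reset: what is moved stays moved. The work goes in short steps, Python scripts to look and compute and a shell command to move; the robot and the scene stay as the last step left them, time stands still between calls to the robot, and variables do not carry over. Pictures are saved under pics/ and viewed, and the job is handed in when it is done.

```bash
ls; mkdir -p pics; python3 - <<'E'
from cell import arm
import cv2,json
print(arm.get_obs())
for n in("side","top"):
    c=arm.read_camera(n); cv2.imwrite(f"pics/{n}0.png",c["image"]); print(n,c["fx"],c["fy"],c["cx"],c["cy"],c["world_from_camera"])
E
```

```text
pics
{'time_s': 0.0, 'joints': array([ 9.76911009e-01,  1.59056164e-01,  1.59822923e+00, -8.17430429e-06,
        1.38619425e+00, -2.10097654e-01]), 'qd': array([-0.00087205,  0.00083756,  0.00033573,  0.00091308, -0.00112257,
       -0.00037926]), 'joint_efforts': array([ 2.29016383e-03, -3.85580206e+01, -3.22105300e+01,  7.02787167e-02,
        3.79291875e-02, -1.30779258e-04]), 'position': array([215.16126411, 532.92812583, 403.71609541]), 'tool_rot': array([-3.65446367e-04,  1.90717481e-01,  9.81644514e-01, -8.69852285e-04]), 'wrist_force': array([ 0.21329911, -0.24130094, -0.35997149]), 'torque': array([ 0.0525113 , -0.00901737, -0.00301904]), 'gripper_width': 92.08133092859829}
side 479.66392744711004 479.66392744711004 280.73477422122727 200.2708533059495 [[-9.61283806e-01 -8.11249248e-02  2.63348041e-01  2.80004690e+02]
 [-2.74702326e-01  3.57474272e-01 -8.92608972e-01  9.24434425e+02]
 [-2.17273135e-02 -9.30392869e-01 -3.65919435e-01  4.40326396e+02]
 [ 0.00000000e+00  0.00000000e+00  0.00000000e+00  1.00000000e+00]]
top 387.9249967437727 387.9249967437727 278.0269260951946 210.01474642605422 [[ 2.11130104e-02 -9.97132369e-01  7.26724109e-02  5.15253961e+02]
 [-9.99372747e-01 -2.31157548e-02 -2.68286147e-02  2.61543048e+01]
 [ 2.84315578e-02 -7.20603940e-02 -9.96994958e-01  9.20631406e+02]
 [ 0.00000000e+00  0.00000000e+00  0.00000000e+00  1.00000000e+00]]
```

View pics/side0.png

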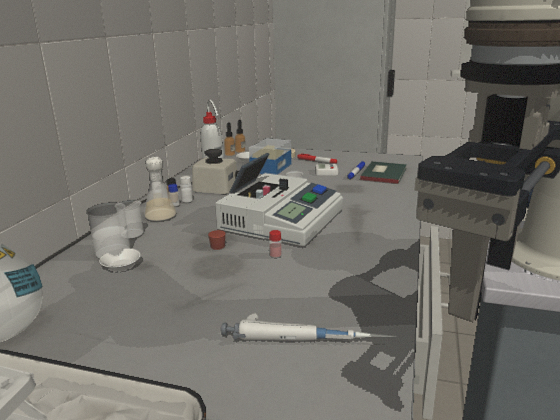

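View pics/top0.png

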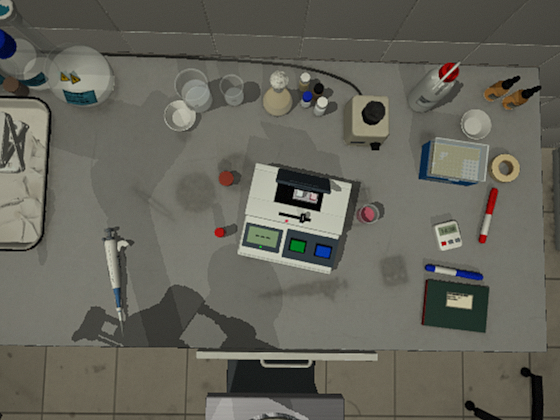

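```bash
cat > h.py <<'E'
import numpy as np, cv2
from cell import arm
def ray(c,p):
    M=np.array(c["world_from_camera"]); d=np.array([(p[0]-c["cx"])/c["fx"],(p[1]-c["cy"])/c["fy"],1.])
    return M[:3,3],M[:3,:3]@d
def onz(c,p,z):
    o,d=ray(c,p); return o+d*(z-o[2])/d[2]
def tri(c1,p1,c2,p2):
    o1,d1=ray(c1,p1);o2,d2=ray(c2,p2)
    s=np.linalg.lstsq(np.c_[d1,-d2],o2-o1,rcond=None)[0]
    a=o1+d1*s[0];b=o2+d2*s[1]; return (a+b)/2,np.linalg.norm(a-b)
def proj(c,P):
    M=np.linalg.inv(np.array(c["world_from_camera"])); q=M[:3,:3]@np.array(P,float)+M[:3,3]
    return np.array([c["fx"]*q[0]/q[2]+c["cx"],c["fy"]*q[1]/q[2]+c["cy"]])
def blobs(m,amin=8):
    n,l,s,ce=cv2.connectedComponentsWithStats(m.astype(np.uint8))
    return [(s[i,4],ce[i].round(2),s[i,:4]) for i in range(1,n) if s[i,4]>=amin]
def crop(c,x0,x1,y0,y1,k,name):
    cv2.imwrite("pics/"+name,cv2.resize(c["image"][y0:y1,x0:x1],None,fx=k,fy=k,interpolation=cv2.INTER_CUBIC))
E
python3 - <<'E'
from h import *
t=arm.read_camera("top"); s=arm.read_camera("side")
crop(t,210,400,140,290,4,"topc1.png"); crop(s,190,370,140,270,4,"sidec1.png")
R={}
for n,c,b in(("top",t,(210,400,140,290)),("side",s,(190,370,140,270))):
    im=c["image"].astype(int); h=cv2.cvtColor(c["image"],cv2.COLOR_BGR2HSV)
    roi=np.zeros(im.shape[:2],bool); roi[b[2]:b[3],b[0]:b[1]]=1
    g=(h[...,0]>50)&(h[...,0]<75)&(h[...,1]>150)&roi
    bl=(h[...,0]>105)&(h[...,0]<130)&(h[...,1]>150)&roi
    print(n,"g",blobs(g),"b",blobs(bl))
    w=(im.min(2)>150)&roi
    if n=="top":
        cs,_=cv2.findContours(w.astype(np.uint8),0,2); k=max(cs,key=cv2.contourArea); print(cv2.minAreaRect(k), [x for x in cv2.approxPolyDP(cv2.convexHull(k),4,True)[:,0]])
E
```

```text
top g [(np.int32(178), array([297.07, 245.43]), array([289, 239,  17,  14], dtype=int32))] b [(np.int32(179), array([322.51, 250.85]), array([315, 244,  17,  14], dtype=int32))]
((293.7431640625, 218.377685546875), (97.97663879394531, 92.48733520507812), 12.22512149810791) [array([256, 164], dtype=int32), array([350, 184], dtype=int32), array([328, 273], dtype=int32), array([238, 253], dtype=int32)]
side g [(np.int32(48), array([308.98, 195.83]), array([303, 193,  13,   7], dtype=int32))] b [(np.int32(29), array([360.97, 164.62]), array([358, 162,   7,   7], dtype=int32)), (np.int32(22), array([350.5, 175. ]), array([348, 173,   6,   5], dtype=int32)), (np.int32(79), array([318.75, 188.66]), array([313, 185,  13,   9], dtype=int32))]
```

View pics/topc1.png

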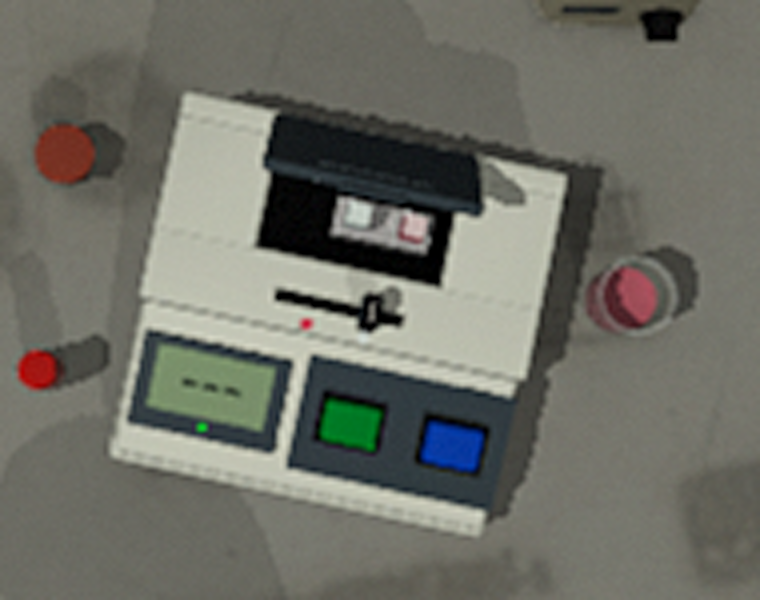

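View pics/sidec1.png

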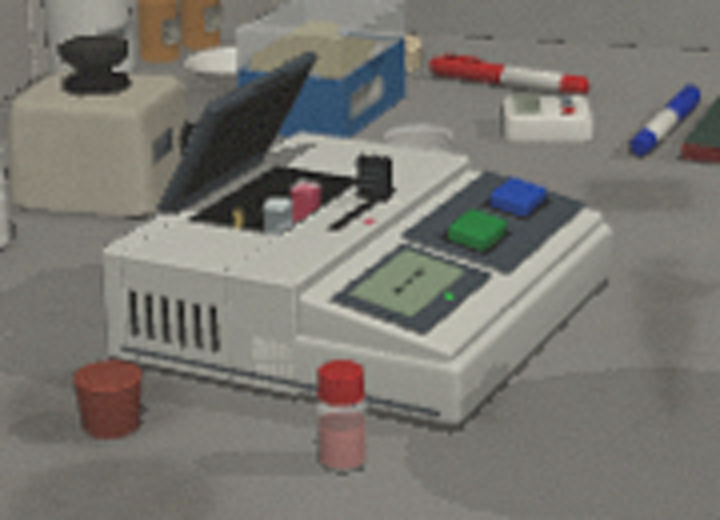

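```bash
python3 - <<'E'
from h import *
t=arm.read_camera("top"); s=arm.read_camera("side")
g,e1=tri(t,(297.07,245.43),s,(308.98,195.83)); b,e2=tri(t,(322.51,250.85),s,(318.75,188.66))
print("g",g,e1,"b",b,e2,np.linalg.norm(g-b))
G=onz(t,(297.07,245.43),62);B=onz(t,(322.51,250.85),62);print("topz62",G,B,np.linalg.norm(G-B))
d=G-B; print("yaw keys",-np.degrees(np.arctan2(d[0],d[1])))
# corners of body: back edge z~68, front ~46
C=[onz(t,p,z) for p,z in(((256,163.5),68),((350.8,184),68),((331.3,273.5),46),((237.5,253.5),46))]
for c in C: print(c)
for a,b_ in((0,1),(3,2)):
    d=C[a]-C[b_];print("yaw",-np.degrees(np.arctan2(d[0],d[1])),np.linalg.norm(d))
for a,b_ in((0,3),(1,2)):
    d=C[a]-C[b_];print("yawx",np.degrees(np.arctan2(d[1],d[0])),np.linalg.norm(d))
print("centre",sum(C)/4)
print("tab top",onz(t,(303,217.5),94), onz(t,(303,219),80))
yaw=-np.deg2rad(12.0)
print(tri(t,(303,217.3),s,(283.7,179.5)))
for n,p,z in(("vial",(220,232),51),("beak",(368,214),50),("stop",(226.3,178.5),30)): print(n,onz(t,p,z))
E
```

```text
g [500.00620079 -40.860699    60.77545504] 0.7910735388712071 b [489.48840868 -97.77070986  58.12086166] 0.07354173368322264 57.93461963703217
topz62 [500.41183903 -40.67145368  62.        ] [489.63997654 -97.20490422  62.        ] 57.550534764345336
yaw keys -10.787805140962105
[679.78796401  54.30830831  68.        ]
[ 639.24140912 -157.66974627   68.        ]
[ 438.99788213 -119.94238687   46.        ]
[479.41217544  91.21584852  46.        ]
yaw -10.828575383904854 215.82103403826542
yaw -10.835001821221043 214.9909660390764
yawx -10.436427402416617 204.93077652556326
yawx -10.669870696807665 204.95078371926553
centre [559.35985767 -33.02199408  57.        ]
tab top [560.70273264 -49.83542722  94.        ] [558.20807747 -51.17618062  80.        ]
(array([560.45015102, -50.30896026,  91.24538676]), np.float64(1.7273710257509134))
vial [526.50163963 131.12469762  51.        ]
beak [ 574.39352236 -201.22719266   50.        ]
stop [650.30212612 123.10839994  30.        ]
```

```bash
cat >> h.py <<'E'
YAW=np.deg2rad(-10.8); O=np.array([559.4,-33.0,0.])
XH=np.array([np.cos(YAW),np.sin(YAW),0]);YH=np.array([-np.sin(YAW),np.cos(YAW),0]);Z=np.array([0,0,1.])
def W(x,y,z): return O+XH*x+YH*y+Z*z
def L(p): p=np.asarray(p)-O; return np.array([p@XH,p@YH,p[2]])
from scipy.spatial.transform import Rotation as Ro
def st(o=None):
    o=o or arm.get_obs(); q=o["tool_rot"]; R=Ro.from_quat([q[1],q[2],q[3],q[0]]).as_matrix()
    tip=o["position"]+R[:,2]*190
    return o,R,tip
def show(target_local=None):
    o,R,tip=st(); print("t",round(o["time_s"],2),"tip world",tip.round(1),"local",L(tip).round(1),"zaxis",R[:,2].round(3),"F",o["wrist_force"].round(2),"w",round(o["gripper_width"],1))
    ya=R[:,1]; print("tool y vs photometer y (deg about world z):",np.degrees(np.arctan2(ya[1],ya[0])-np.arctan2(YH[1],YH[0])).round(2))
    if target_local is not None:
        d=W(*target_local)-tip; print("shift in tool axes cm",(R.T@d/10).round(2))
E
python3 - <<'E'
from h import *
t=arm.read_camera("top"); s=arm.read_camera("side")
for th in (.8,.9,1.0,1.1,1.2,1.3,1.4):
    x=98-76*np.cos(th)+6.5*np.sin(th);z=70+76*np.sin(th)+6.5*np.cos(th)
    f=lambda c:[((proj(c,W(x,y,z))-np.array(o))*4).round(0).tolist() for y in(58,-58) for o in [(210,140) if c is t else (190,140)]]
    print(th,f(t),f(s))
for p in((4,-16,94),(98,0,70),(-105,110,46),(105,110,68)): print(p,((proj(t,W(*p))-[210,140])*4).round(),((proj(s,W(*p))-[190,140])*4).round())
show((110,0,215))
E
```

```text
0.8 [[255.0, 190.0], [475.0, 237.0]] [[232.0, 122.0], [333.0, 65.0]]
0.9 [[258.0, 177.0], [479.0, 225.0]] [[222.0, 112.0], [324.0, 56.0]]
1.0 [[260.0, 164.0], [483.0, 212.0]] [[211.0, 104.0], [314.0, 48.0]]
1.1 [[263.0, 150.0], [487.0, 198.0]] [[199.0, 96.0], [303.0, 42.0]]
1.2 [[266.0, 135.0], [490.0, 183.0]] [[187.0, 90.0], [292.0, 36.0]]
1.3 [[270.0, 120.0], [494.0, 169.0]] [[175.0, 86.0], [281.0, 32.0]]
1.4 [[273.0, 105.0], [497.0, 154.0]] [[163.0, 82.0], [269.0, 29.0]]
(4, -16, 94) [371. 311.] [373. 154.]
(98, 0, 70) [374. 141.] [215. 181.]
(-105, 110, 46) [104. 458.] [460. 352.]
(105, 110, 68) [182.  88.] [ 98. 247.]
t 0.4 tip world [215.2 533.1 214.6] local [-444.1  491.6  214.6] zaxis [-0. -0. -1.] F [ 0.19  0.41 -0.87] w 92.1
tool y vs photometer y (deg about world z): -11.19
shift in tool axes cm [-6.390e+01 -3.747e+01 -4.000e-02]
```

```bash
python3 -m inch '[0,0,-3,-16,-9.4,0,-1, 0,0,-6,-32,-18.8,0,-1, 0,0,-11.2,-48,-28.1,0,-1, 0,0,-11.2,-63.9,-37.5,0,-1, 0,0,-11.2,-63.9,-37.5,0,-1, 0,0,-11.2,-63.9,-37.5,0,-1, 0,0,-11.2,-63.9,-37.5,0,-1, 0,0,-11.2,-63.9,-37.5,0,-1, 0,0,-11.2,-63.9,-37.5,0,-1, 0,0,-11.2,-63.9,-37.5,0,-1, 0,0,-11.2,-63.9,-37.5,0,-1, 0,0,-11.2,-63.9,-37.5,0,-1, 0,0,-11.2,-63.9,-37.5,0,-1, 0,0,-11.2,-63.9,-37.5,0,-1, 0,0,-11.2,-63.9,-37.5,0,-1]'; python3 -c "
from h import *
show((104,0,124))"
```

```text
time_s: 2.28
position: [666.9, -52.4, 405.0]
tool_rot: [-0.0, 0.093, 0.996, 0.0]
wrist_force: [-0.0, 0.3, 0.2]
gripper_width: 0.4
t 2.27 tip world [666.9 -52.4 215. ] local [109.2   1.1 215. ] zaxis [ 0.  0. -1.] F [-0.05  0.25  0.19] w 0.4
tool y vs photometer y (deg about world z): 0.1
shift in tool axes cm [ 0.52 -0.11  9.1 ]
```

```bash
python3 -m inch '[0,0,0,0.5,0,5,-1, 0,0,0,0.5,0,9.0,-1, 0,0,0,0.5,0,9.0,-1, 0,0,0,1.5,0,9.0,-1, 0,0,0,2.3,0,9.0,-1, 0,0,0,2.9,0,9.0,-1, 0,0,0,3.4,0,9.3,-1, 0,0,0,4.0,0,9.6,-1, 0,0,0,4.0,0,9.6,-1]'; python3 -c "
from h import *
show((69.5,0,119))
c=arm.read_camera('side');crop(c,190,370,100,270,4,'s2.png')"
```

```text
time_s: 3.4
position: [627.6, -46.2, 308.1]
tool_rot: [-0.001, 0.094, 0.996, 0.0]
wrist_force: [0.0, 1.0, 0.3]
gripper_width: 0.4
t 3.4 tip world [627.4 -46.2 118.1] local [ 69.2  -0.2 118.1] zaxis [-0.001  0.    -1.   ] F [0.01 1.04 0.31] w 0.4
tool y vs photometer y (deg about world z): 0.01
shift in tool axes cm [-0.03  0.02 -0.09]
```

View pics/s2.png

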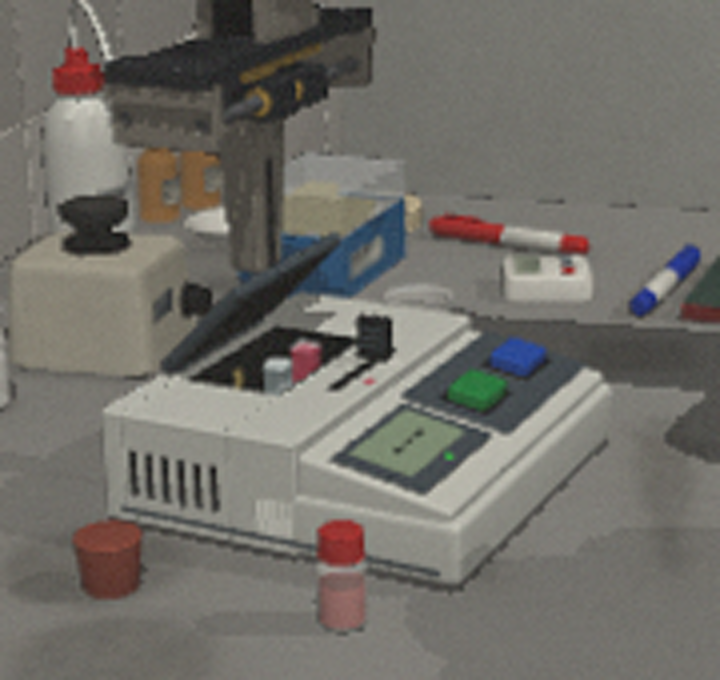

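```bash
python3 -m inch '[0,0,0,0.45,0,0.4,-1, 0,0,0,0.9,0,0.8,-1, 0,0,0,1.25,0,1.3,-1, 0,0,0,1.6,0,1.85,-1, 0,0,0,1.85,0,2.4,-1, 0,0,0,2.1,0,3.0,-1, 0,0,0,2.2,0,3.6,-1, 0,0,0,2.3,0,3.9,-1, 0,0,0,2.3,0,3.9,-1]'; python3 -c "
from h import *
show((46,0,76.5))"
```

```text
time_s: 4.58
position: [605.4, -42.0, 269.3]
tool_rot: [-0.0, 0.094, 0.996, 0.0]
wrist_force: [-0.3, 0.2, -0.1]
gripper_width: 0.4
t 4.58 tip world [605.3 -42.   79.3] local [46.8 -0.3 79.3] zaxis [-0.001  0.    -1.   ] F [-0.32  0.22 -0.15] w 0.4
tool y vs photometer y (deg about world z): 0.01
shift in tool axes cm [0.08 0.03 0.28]
```

Now press gently in 1 mm steps, watching the force.

```bash
python3 -m inch '[0,0,0,0,0,0.1,-1, 0,0,0,0,0,0.2,-1, 0,0,0,0,0,0.3,-1, 0,0,0,0,0,0.3,-1]'; python3 -m inch '[0,0,0,0,0,0.1,-1,0,0,0,0,0,0.1,-1]';  python3 -c "
from h import *
show()"
```

```text
time_s: 5.08
position: [605.5, -42.0, 266.7]
tool_rot: [-0.0, 0.094, 0.996, -0.0]
wrist_force: [0.1, 0.2, 0.1]
gripper_width: 0.7
time_s: 5.32
position: [605.6, -42.1, 266.0]
tool_rot: [0.0, 0.094, 0.996, -0.0]
wrist_force: [-1.9, 1.4, 3.0]
gripper_width: 0.1
t 5.33 tip world [605.6 -42.1  76. ] local [47.1 -0.3 76. ] zaxis [ 0. -0. -1.] F [-1.93  1.36  2.99] w 0.1
tool y vs photometer y (deg about world z): 0.01
```

```bash
python3 -m inch '[0,0,0,0,0,0.06,-1,0,0,0,0,0,0.06,-1,0,0,0,0,0,0.06,-1]';  python3 -m inch '[0,0,0,0,0,-1,-1,0,0,0,0,0,-3.5,-1,0,0,0,2,-0.5,-5,-1, 0,0,0,6.5,-1.8,-5,-1, 0,0,0,10.4,-1.8,-5,-1, 0,0,0,10.4,-1.8,-5,-1]'; python3 - <<'E'
from h import *
show((-56.7,-18.7,70))
c=arm.read_camera('side');crop(c,190,370,100,270,4,'s3.png')
c=arm.read_camera('top');crop(c,210,400,140,290,4,'t3.png')
E
```

```text
time_s: 5.7
position: [605.6, -42.0, 265.4]
tool_rot: [0.0, 0.094, 0.996, -0.0]
wrist_force: [-1.9, 0.7, 5.0]
gripper_width: 0.3
time_s: 6.45
position: [498.1, -39.7, 314.4]
tool_rot: [-0.001, 0.094, 0.996, 0.0]
wrist_force: [0.3, -0.3, -0.7]
gripper_width: 0.6
t 6.45 tip world [497.8 -39.6 124.4] local [-59.3 -18.  124.4] zaxis [-0.002  0.001 -1.   ] F [ 0.26 -0.34 -0.7 ] w 0.6
tool y vs photometer y (deg about world z): -0.0
shift in tool axes cm [-0.27 -0.07  5.44]
```

View pics/s3.png

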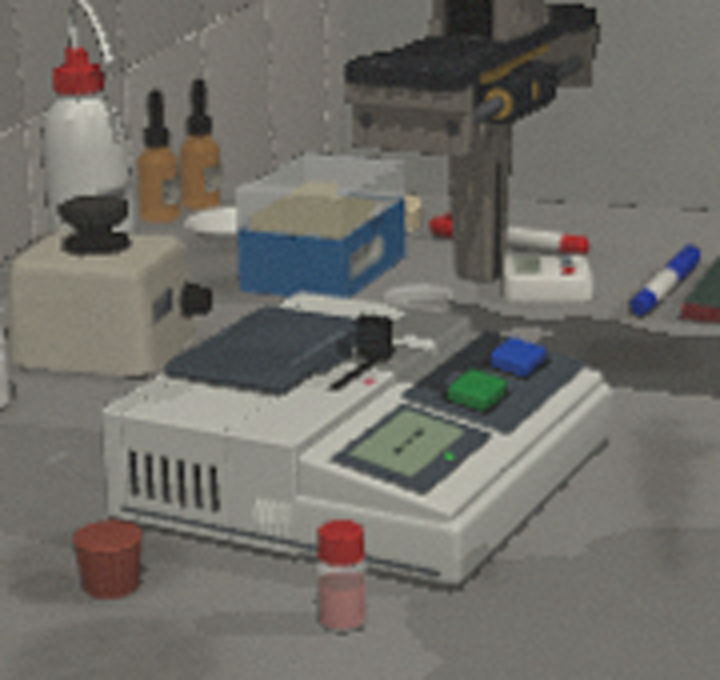

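View pics/t3.png

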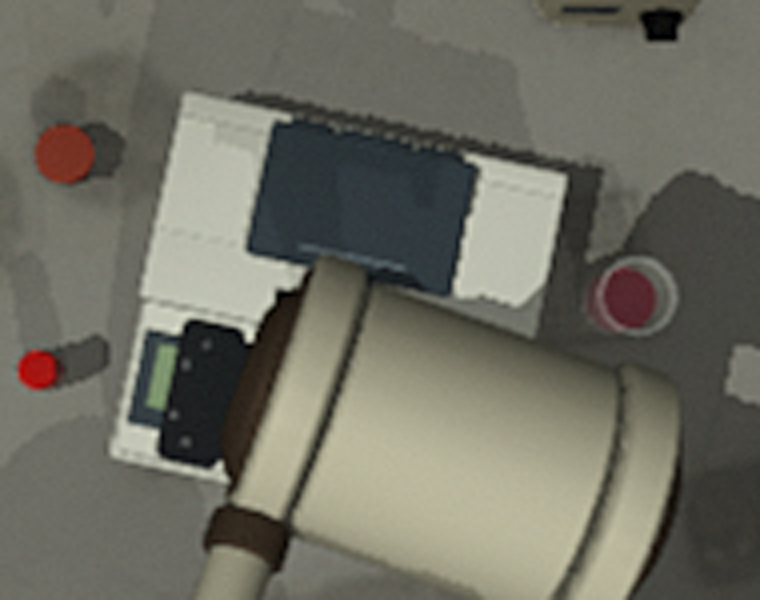

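```bash
python3 -m inch '[0,0,0,-0.2,0,3,-1, 0,0,0,-0.2,0,5.4,-1, 0,0,0,-0.2,0,5.4,-1]'; python3 -m inch '[0,0,0,0,0,0.2,-1,0,0,0,0,0,0.4,-1, 0,0,0,0,0,0.5,-1,0,0,0,0,0,0.5,-1]'; python3 -c "
from h import *
show()"
```

```text
time_s: 6.92
position: [502.3, -40.7, 259.7]
tool_rot: [-0.001, 0.094, 0.996, 0.0]
wrist_force: [0.2, -0.1, -0.7]
gripper_width: 0.5
time_s: 7.42
position: [502.1, -40.7, 256.4]
tool_rot: [0.0, 0.094, 0.996, -0.0]
wrist_force: [-0.9, -0.2, 0.9]
gripper_width: 0.5
t 7.42 tip world [502.2 -40.7  66.4] local [-54.8 -18.3  66.4] zaxis [ 0.001 -0.    -1.   ] F [-0.88 -0.24  0.86] w 0.5
tool y vs photometer y (deg about world z): 0.01
```

```bash
python3 -m inch '[0,0,0,0,0,0.15,-1,0,0,0,0,0,0.3,-1, 0,0,0,0,0,0.35,-1,0,0,0,0,0,0.35,-1]'; python3 -c "
from h import *
show()"
```

```text
time_s: 7.92
position: [502.3, -40.7, 253.1]
tool_rot: [0.001, 0.094, 0.996, -0.0]
wrist_force: [0.8, 0.0, 2.3]
gripper_width: 0.5
t 7.92 tip world [502.6 -40.8  63.1] local [-54.4 -18.3  63.1] zaxis [ 0.001 -0.    -1.   ] F [0.78 0.02 2.31] w 0.5
tool y vs photometer y (deg about world z): 0.01
```

```bash
python3 -m inch '[0,0,0,0,0,0.1,-1,0,0,0,0,0,0.2,-1,0,0,0,0,0,0.2,-1]';python3 -c "
from h import *
show()"
```

```text
time_s: 8.3
position: [502.5, -40.8, 251.2]
tool_rot: [0.001, 0.094, 0.996, -0.0]
wrist_force: [3.9, -0.2, 5.5]
gripper_width: 0.4
t 8.3 tip world [502.8 -40.8  61.2] local [-54.1 -18.3  61.2] zaxis [ 0.002 -0.    -1.   ] F [ 3.86 -0.23  5.48] w 0.4
tool y vs photometer y (deg about world z): 0.01
```

```bash
python3 -m inch '[0,0,0,0,0,-1,-1,0,0,0,0,0,-3,-1,0,0,0,0,-1,-5,-1, 0,0,0,-2.8,-3.4,-5,-1, 0,0,0,-5.7,-3.4,-5,-1, 0,0,0,-5.7,-3.4,-5,-1]'; python3 - <<'E'
from h import *
show((2,-52,80))
c=arm.read_camera('side');crop(c,190,370,100,270,4,'s4.png')
E
```

```text
time_s: 9.05
position: [551.7, -84.9, 299.9]
tool_rot: [-0.001, 0.094, 0.996, 0.0]
wrist_force: [0.3, 0.1, 0.3]
gripper_width: 0.2
t 9.05 tip world [551.2 -84.8 109.9] local [  1.6 -52.4 109.9] zaxis [-0.003  0.001 -1.   ] F [0.33 0.08 0.26] w 0.2
tool y vs photometer y (deg about world z): -0.0
shift in tool axes cm [-0.04  0.04  2.99]
```

View pics/s4.png

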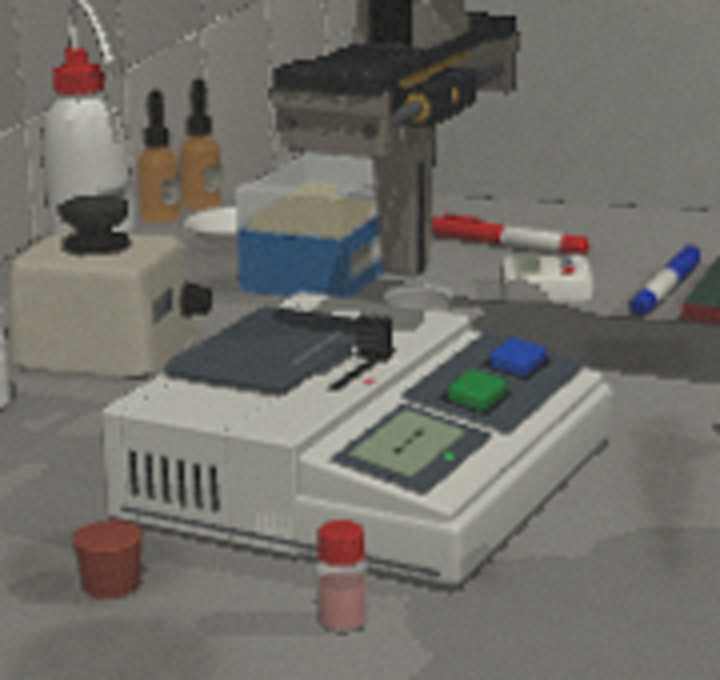

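```bash
python3 -m inch '[0,0,0,0,0,2.9,-1,0,0,0,0,0,2.9,-1,0,0,0,0,0.5,2.9,-1,0,0,0,0,1,2.9,-1,0,0,0,0,1.4,2.9,-1, 0,0,0,0,1.9,2.9,-1,0,0,0,0,2.4,2.9,-1]'; python3 - <<'E'
from h import *
show()
c=arm.read_camera('side');crop(c,190,370,100,270,4,'s5.png')
E
```

```text
time_s: 9.98
position: [556.3, -61.0, 271.9]
tool_rot: [0.0, 0.094, 0.996, -0.0]
wrist_force: [-0.6, -1.9, 0.5]
gripper_width: 0.6
t 9.97 tip world [556.3 -61.1  81.9] local [  2.3 -28.2  81.9] zaxis [ 0.    -0.001 -1.   ] F [-0.56 -1.87  0.47] w 0.6
tool y vs photometer y (deg about world z): 0.02
```

View pics/s5.png

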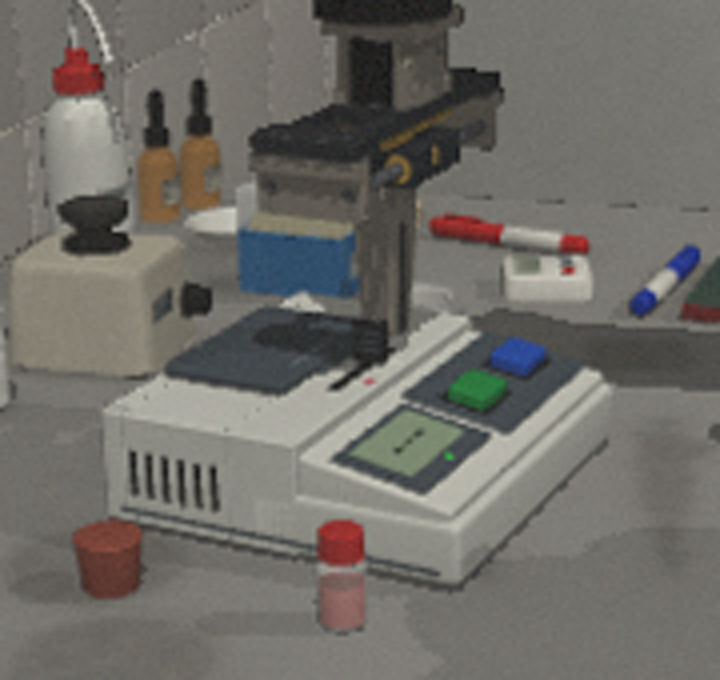

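```bash
python3 -m inch '[0,0,0,0,0.4,0,-1,0,0,0,0,0.8,0,-1,0,0,0,0,1.2,0,-1,0,0,0,0,1.6,0,-1,0,0,0,0,1.8,0,-1]';python3 -m inch '[0,0,0,0,0.15,0,-1,0,0,0,0,0.3,0,-1,0,0,0,0,0.3,0,-1]'; python3 - <<'E'
from h import *
show()
c=arm.read_camera('side');crop(c,190,370,100,270,4,'s6.png')
E
```

```text
time_s: 10.65
position: [559.5, -43.2, 271.6]
tool_rot: [0.0, 0.094, 0.996, 0.0]
wrist_force: [1.0, -1.6, 0.9]
gripper_width: 0.4
time_s: 11.02
position: [560.0, -40.4, 271.5]
tool_rot: [-0.0, 0.094, 0.996, 0.0]
wrist_force: [1.2, -1.2, 0.0]
gripper_width: 0.5
t 11.03 tip world [559.9 -40.4  81.5] local [ 1.9 -7.2 81.5] zaxis [-0.  0. -1.] F [ 1.24 -1.15  0.03] w 0.5
tool y vs photometer y (deg about world z): 0.01
```

View pics/s6.png

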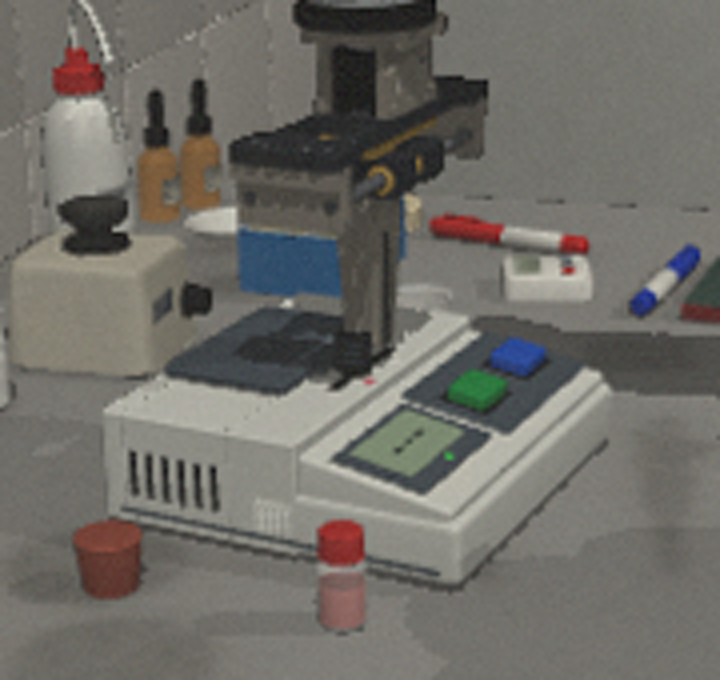

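```bash
for i in 1 2; do python3 -m inch '[0,0,0,0,0.1,0,-1,0,0,0,0,0.2,0,-1,0,0,0,0,0.2,0,-1]' | grep -E "pos|force"; done
```

```text
position: [560.3, -38.4, 271.5]
wrist_force: [-0.5, -0.9, 0.1]
position: [560.7, -36.4, 271.5]
wrist_force: [0.5, -1.9, -0.5]
```

```bash
python3 -m inch '[0,0,0,0,0.1,0,-1,0,0,0,0,0.2,0,-1,0,0,0,0,0.2,0,-1]' | grep -E "pos|force";  python3 - <<'E'
from h import *
show()
c=arm.read_camera('side');crop(c,190,370,100,270,4,'s7.png')
E
```

```text
position: [561.1, -34.5, 271.5]
wrist_force: [0.6, -0.7, -0.2]
t 12.2 tip world [561.1 -34.5  81.5] local [ 1.9 -1.1 81.5] zaxis [-0.  0. -1.] F [ 0.6  -0.75 -0.21] w 0.7
tool y vs photometer y (deg about world z): 0.02
```

View pics/s7.png

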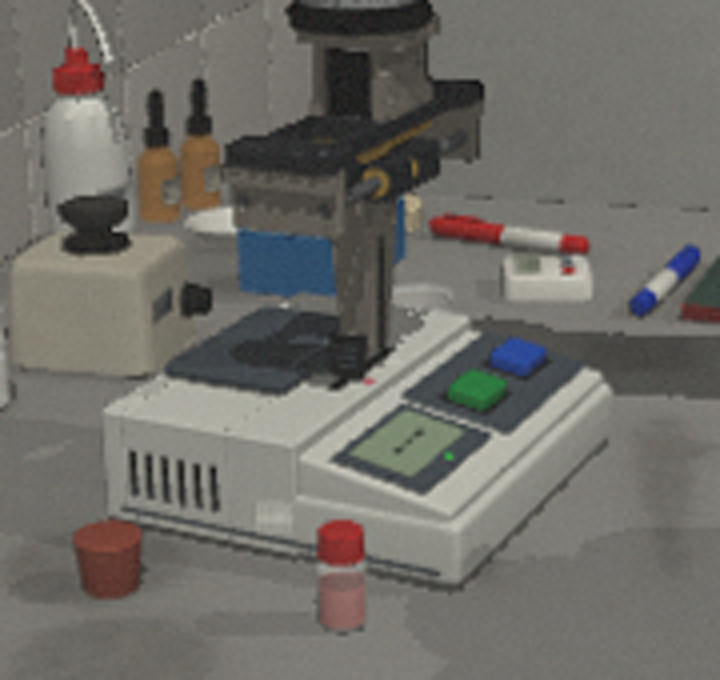

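```bash
python3 - <<'E'
from h import *
c=arm.read_camera('side')
for y in(-16,0,8,12,16):print(y,((proj(c,W(4,y,94))-[190,100])*4).round(),((proj(c,W(4,y+5,69))-[190,100])*4).round())
E
for i in 1 2; do python3 -m inch '[0,0,0,0,0.1,0,-1,0,0,0,0,0.2,0,-1,0,0,0,0,0.2,0,-1]' | grep -E "pos|force"; done
```

```text
-16 [373. 314.] [370. 359.]
0 [360. 322.] [357. 368.]
8 [353. 327.] [350. 373.]
12 [350. 329.] [347. 375.]
16 [347. 331.] [344. 377.]
position: [561.5, -33.0, 271.6]
wrist_force: [-0.9, -5.2, 0.0]
position: [561.8, -31.6, 271.6]
wrist_force: [-1.4, -7.2, -0.3]
```

```bash
python3 -m inch '[0,0,0,0,0,0,-1,0,0,0,0,-0.6,0,-1,0,0,0,0,-1.4,0,-1,0,0,0,0,-1.4,-3,-1,0,0,0,0,-3,-4,-1,0,0,0,2.8,-7.8,-4,-1,0,0,0,5.6,-7.8,-4,-1,0,0,0,5.6,-7.8,-4,-1]'|grep -E "pos|force"; python3 - <<'E'
from h import *
show((-54.7,-76.5,68))
c=arm.read_camera('side');crop(c,190,370,100,270,4,'s8.png')
c=arm.read_camera('top');crop(c,210,400,140,290,4,'t8.png')
E
```

```text
position: [491.0, -97.4, 311.0]
wrist_force: [-0.5, 0.3, 1.3]
t 14.05 tip world [490.8 -97.2 121. ] local [-55.3 -76.  121. ] zaxis [-0.001  0.001 -1.   ] F [-0.54  0.28  1.34] w 0.4
tool y vs photometer y (deg about world z): -0.08
shift in tool axes cm [-0.07 -0.06  5.3 ]
```

View pics/s8.png

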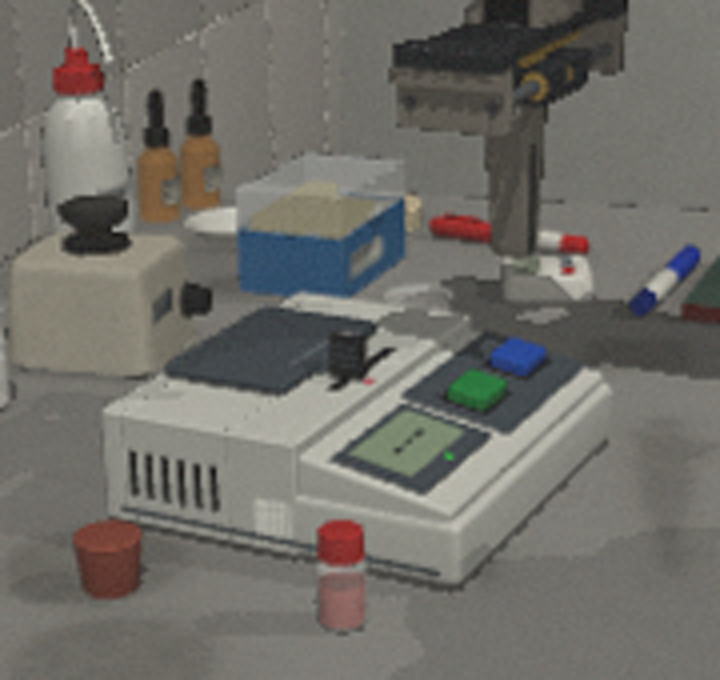

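View pics/t8.png

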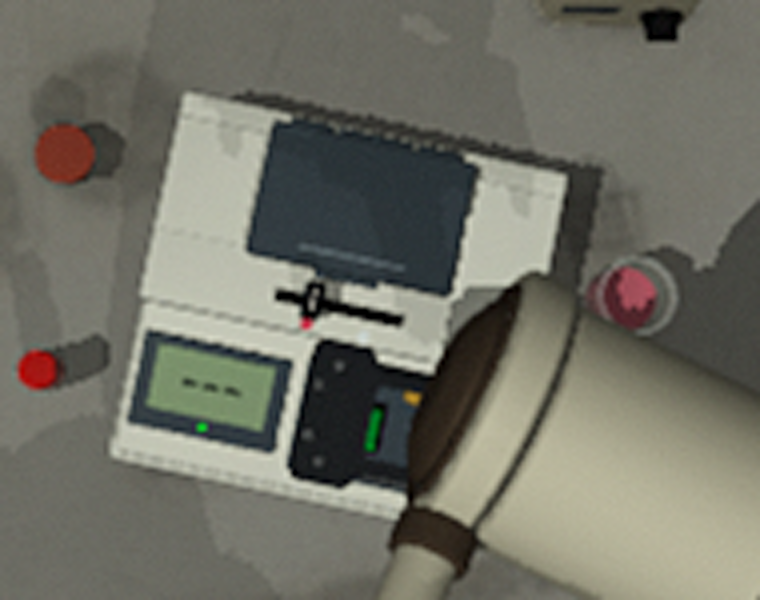

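```bash
python3 -m inch '[0,0,0,0,-0.05,3,-1, 0,0,0,0,-0.05,5.3,-1,0,0,0,0,-0.05,5.3,-1]'|grep -E "pos|force"; python3 -m inch '[0,0,0,0,0,0.15,-1,0,0,0,0,0,0.3,-1,0,0,0,0,0,0.45,-1,0,0,0,0,0,0.45,-1]'|grep -E "pos|force"; python3 -c "
from h import *
show()"
```

```text
position: [492.3, -97.0, 257.1]
wrist_force: [-0.2, -0.7, -0.1]
position: [492.5, -97.4, 254.7]
wrist_force: [2.1, 0.4, 0.4]
t 15.03 tip world [492.8 -97.6  64.7] local [-53.3 -75.9  64.7] zaxis [ 0.002 -0.001 -1.   ] F [2.06 0.4  0.42] w -0.0
tool y vs photometer y (deg about world z): 0.01
```

```bash
for i in 1 2; do python3 -m inch '[0,0,0,0,0,0.1,-1,0,0,0,0,0,0.2,-1,0,0,0,0,0,0.2,-1]'|grep -E "pos|force";done; python3 -c "
from h import *
show()"
```

```text
position: [492.7, -97.5, 252.7]
wrist_force: [2.1, -0.2, 3.0]
position: [492.8, -97.5, 250.8]
wrist_force: [3.3, -1.0, 6.1]
t 15.78 tip world [493.3 -97.7  60.8] local [-52.8 -75.9  60.8] zaxis [ 0.003 -0.001 -1.   ] F [ 3.26 -0.99  6.06] w 0.1
tool y vs photometer y (deg about world z): 0.0
```

Pressed well down (about 5 N along the key axis). Retract and check.

```bash
python3 -m inch '[0,0,0,0,0,-1,-1,0,0,0,0,0,-4,-1,0,0,0,0,0,-10,-1,0,0,0,6,0,-15,-1,0,0,0,12,0,-15,-1,0,0,0,18,0,-15,-1,0,0,0,18,-6,-15,-1,0,0,0,18,-12,-15,-1,0,0,0,18,-16,-15,-1,0,0,0,18,-16,-15,-1]'|grep -E "pos|force"; python3 - <<'E'
from h import *
show()
s=arm.read_camera('side');crop(s,190,370,100,270,4,'s9.png')
t=arm.read_camera('top');crop(t,210,400,140,290,4,'t9.png')
for c,ps in((t,[(105,110,68),(-105,110,46),(4,16,94)]),):
    for p in ps: print(p,((proj(c,W(*p))-[210,140])*4).round())
h=cv2.cvtColor(t["image"],cv2.COLOR_BGR2HSV)
for lo,hi in((50,75),(105,130)):
    m=(h[...,0]>lo)&(h[...,0]<hi)&(h[...,1]>150); m[:140]=0;m[290:]=0;m[:,:210]=0;m[:,400:]=0
    print(blobs(m))
E
```

```text
position: [284.2, -221.9, 399.2]
wrist_force: [0.5, 0.4, -1.0]
t 17.02 tip world [ 283.7 -221.3  209.2] local [-235.6 -236.7  209.2] zaxis [-0.003  0.003 -1.   ] F [ 0.48  0.37 -0.96] w 0.7
tool y vs photometer y (deg about world z): -0.24
(105, 110, 68) [182.  88.]
(-105, 110, 46) [104. 458.]
(4, 16, 94) [313. 298.]
[(np.int32(176), array([297.13, 245.39]), array([289, 239,  17,  14], dtype=int32))]
[(np.int32(178), array([322.54, 250.91]), array([315, 244,  16,  14], dtype=int32))]
```

View pics/s9.png

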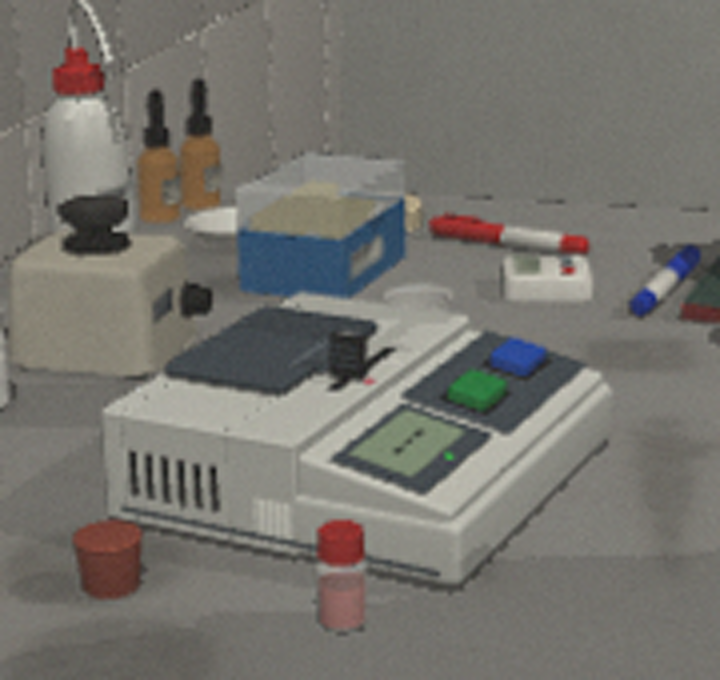

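View pics/t9.png

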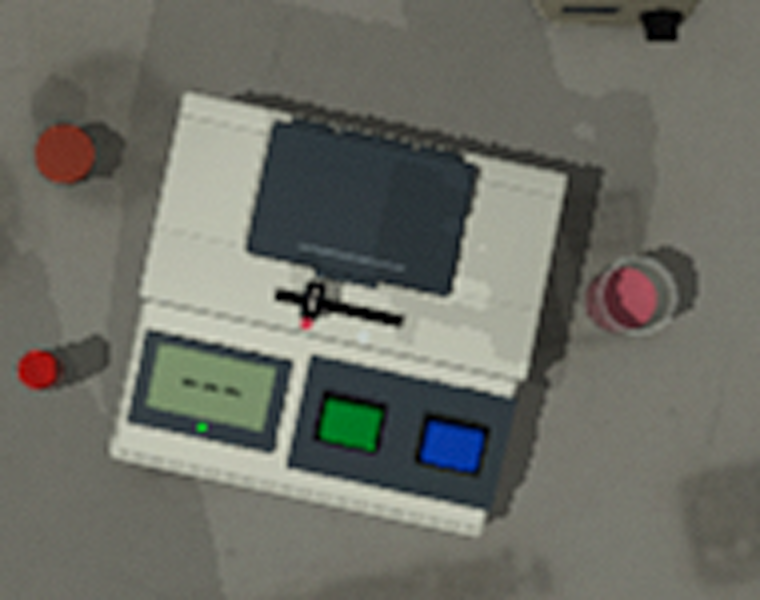

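```bash
python3 -c "
from cell import arm
print(arm.hand_in())"
```

```text
the job is handed in; nothing more can be done
None
```

I shut the lid, tapped the green zero key, pushed the slide tab left to its stop, tapped the blue read key and handed the job in at about 17 s. No verdict was reported.

- **Lid:** I swung it down from about 1.0 rad and pressed it onto the seal at about 5 N. The last pictures show it flat.
- **Keys:** Each went down about 5 mm at 5.5 to 6 N, judged from tip travel and wrist force. Both look fully up again, and their centroids are within 0.1 px of the start.
- **Slide:** It moved at 1 to 2 N, then the force rose to about 7 N at the stop. The tab's pixel position matches the left stop to about 1 mm.
- **Surroundings:** The photometer, vial, beaker and stopper show no visible shift, and the arm is clear of everything.

The display read "---" throughout, so it gave no independent sign that the key presses registered.

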